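Turn a printed housing over into the engraving jig

TASK

Two white 3D-printed housings lie open side up on the dark print plate. Turn the larger one over and seat it in the rectangular pocket of the wooden engraving jig with its open rim down and its closed back up, fully home on the pocket's floor, and let it go there. Leave the smaller housing, the calliper and the jar where they are.

Things in the scene. Friction and masses are not known exactly. Their poses are not given: they have to be found in the camera images.
- housing: the larger white printed housing: a rectangular open box shell of 62 (own x) by 48 (own y) by 40 mm (own z), walls and back 3 mm thick, about 50 g. Origin: centre of the outer face of its closed back. Its z axis points from the back to the open rim: up at the start (it lies on its back on the print plate), down when it is turned over. Standing on any of its four sides it is stable.
- small_housing: the smaller white printed housing, same shape, 42 (own x) by 34 (own y) by 22 mm (own z), lying open side up on the print plate; origin at the centre of its underside. To be left alone.
- print_plate: dark steel print plate, a flat sheet of 180 (own x) by 200 (own y) by 3 mm fixed to the bench; origin at the centre of its underside, on the bench (z = 0). It and the jig can each be on the left or on the right.
- jig: flat wooden engraving jig fixed to the bench, 140 (own x) by 120 (own y) by 12 mm high, with one rectangular pocket in the middle of its top; origin at the centre of its underside, on the bench.
- pocket (a point): centre of the pocket's floor, 4 mm above the bench; axes as the jig's. The pocket is 67 mm along x by 53 mm along y and 8 mm deep, its upper 5 mm flared to be 2.5 mm wider on each side at the mouth, 12 mm above the bench, so the larger housing fits with 2.5 mm to spare on each side, either way round by a half turn.
- calliper: digital calliper lying flat in the middle of the bench, 200 mm long along its x, 12 mm high; origin under the middle of its beam. To be left alone.
- jar: amber glass jar with white cap, 56 mm across and 60 mm high, standing beyond the work; origin at the centre of its underside. To be left alone.
Things that resemble listed ones, but are neither listed nor needed, are in the scene too. Leave any yellow look-alike of the housing alone. Leave any purple or turquoise look-alike of the jig alone.

How it is judged:
By the outcome, as a careful person would: the job done as asked, in the order asked, and still so for the second after the job is handed in, with the robot touching nothing.
It also fails if it takes over 64 s, if anything falls off the work surface, if the arm or the gripper's body presses on something with over 40 N, if the wrist force passes 120 N, or if a joint passes its speed limit or range.

ROBOT

A 7-joint arm with a two-finger parallel gripper is mounted at the origin on the work surface. World frame = base frame: x ahead of the robot, y to its left, z up, the work surface at z = 0. Lengths are in m, angles in rad, forces in N, time in s.
With the tool pointing down it reaches from about 0.425 to 0.875 m from the base axis. Payload 8.4 kg.
Tool frame: the origin (TCP) lies between the finger pads; the fingertips stand 11 mm ahead of it and the grasp point (between the pads) lies 8 mm behind it; z points along the fingers, y is the line along which they close (so a half turn about z gives the same grasp; the last joint's range is limited). The gripper opens to 87 mm and grips with 3 to 60 N. Pads are 19 mm wide; open, the fingers measure 117 mm over their backs; the gripper's body (75 mm by 190 mm) begins 51 mm behind the grasp point.
Start: joints at [-1.387, 0.333, 0.04, 1.465, -0.013, 1.343, -0.059], TCP at [0.181, 0.624, 0.234] pointing down, gripper open.
Joint ranges: [-2.58, 2.58], [-0.38, 2.09], [-1.3, 1.39], [0.25, 2.4], [-1.5, 4.64], [0.08, 2.09], [-2.65, 2.65]. Speed limits (rad/s): [2.22, 2.22, 2.79, 2.79, 3.14, 3.14, 3.14].

INTERFACE

Orientations are given as a unit quaternion [x, y, z, w].
In Python, from cell import * gives the robot as it stands.
- The arm moves only by the tool arm_command, never from a script. Its argument "targets" is a list of rows, each a list of 2 entries, a list of its own where there are three numbers: the shift along the tool's x, y, z in cm, then the turn about the tool's z in rad. A call has 1 to 5 rows; each row is the pose to reach, as a shift and turn from the pose commanded when the call began, along the tool's axes at that moment; what a row does not reach only later rows make up. A row lasts 1/12 s, in which the tool goes at most 41.7 mm and 7.16 degrees, less where a joint would pass 70% of its speed; a pose out of reach is approached as far as the arm can. A call with a gripper value outside its range is refused whole. "fingers" is the gripper command: -1 is fully open, 1 is shut, values between are in proportion, set as the call begins (left out, the last holds). The fingers move at their own pace and stop on an object; "force" is the grip in N (left out, the last holds). Time passes only in rows, so rows that repeat a pose let the fingers close. It gives the time, the measured TCP pose, the force, the opening and the grip force at its end, in the units of the state.
- state(): the state, without advancing time (a new reading comes with each control period).
- read_camera(name): name is "scene" or "top" or "wrist"; returns a dict with "frame" (480x640x3 uint8, red, green, blue), "vfov" (degrees; the focal length in pixels is half the picture's height over the tangent of half this angle, whatever the lens; pixels are square), "cx", "cy" (the principal point, pixels), "rvec" (rotation vector, rad) and "tvec" (3), from world to camera coordinates, as OpenCV has them. Camera axes: x right, y down, z forward; pixel columns grow to the right and rows downward; lengths in m; the calibration is good to about 2 mm. A picture is of the moment at which its call begins. There is no depth.
- close_job(): hands the job in; it is judged then, once.
The state is a dict: "time_s": time; "qpos": joint angles; "joint_vel": joint speeds; "effort": joint torques, N m; "position": TCP position; "ee_rot": TCP orientation; "force": force on the tool from outside, world axes, zero at the start; "torque": the same for the moment, N m; "grip_width": finger opening in m; "gripper_force": force on a finger pad.
Only numpy, scipy, OpenCV 4.12 (cv2) and the standard library are available. Lean on these libraries where they do the work, as an engineer would, in place of code of your own. Each camera call takes 0.05 s, during which the arm holds its last target. There are 200 camera calls.

## Working session

There is one attempt and no reset: what is moved stays moved. The work goes in short steps, Python scripts to look and compute and a tool call to move; the robot and the scene stay as the last step left them, time stands still between calls to the robot, and variables do not carry over. Pictures are saved under pics/ and viewed, at most 10 in all, crops included, and the job is handed in when it is done.

Besides the shell and the picture viewer there is one more tool, called after "Emit:" as name([rows], argument=value, ...), one row to a line, values as JSON. arm_command: Moves the arm, as the interface text tells. Its arguments: {"type":"object","properties":{"targets":{"type":"array","items":{"type":"array"}},"fingers":{"type":"number"},"force":{"type":"number"}},"required":["targets"]}

```bash
ls; mkdir -p pics
cat > h.py <<'E'
from cell import *
import numpy as np, cv2
from scipy.spatial.transform import Rotation as R
def cam(n):
    c=read_camera(n); f=240/np.tan(np.radians(c['vfov'])/2)
    c['K']=np.array([[f,0,c['cx']],[0,f,c['cy']],[0,0,1.]]); c['Rm']=cv2.Rodrigues(np.array(c['rvec'],float))[0]; c['t']=np.array(c['tvec'],float).ravel()
    return c
def ray(c,uv,z):
    d=c['Rm'].T@np.linalg.inv(c['K'])@np.array([uv[0],uv[1],1.]); o=-c['Rm'].T@c['t']
    return o+d*(z-o[2])/d[2]
def save(c,n): cv2.imwrite('pics/'+n,c['frame'][:,:,::-1])
E
python3 - <<'E'
from h import *
a=cam('top');b=cam('scene')
cv2.imwrite('pics/a.png',a['frame'][:,:,::-1]);cv2.imwrite('pics/b.png',b['frame'][:,:,::-1])
for c in(a,b):print(-c['Rm'].T@c['t'],c['Rm'][2],c['K'][0,0])
print(state())
E
```

```text
pics
[ 0.3591006  -0.01357968  1.05177555] [ 0.18843335 -0.03404947 -0.98149555] 501.28581606369676
[0.92431889 0.19824812 0.79942634] [-0.44768429 -0.27459268 -0.85098627] 438.9307448412499
{'time_s': 0.1, 'qpos': array([-1.38718151,  0.33384333,  0.03988472,  1.4661866 , -0.01340889,
        1.343308  , -0.05850087]), 'joint_vel': array([-0.00011129, -0.00189811, -0.00016865, -0.00178025,  0.00156352,
       -0.00078141, -0.00113563]), 'effort': array([ 4.67346676e-03, -6.57818198e+01,  1.34037953e+00, -4.04708862e+01,
       -5.97043172e-02,  4.10956016e-02,  9.16280214e-05]), 'position': array([0.18130121, 0.62377188, 0.23274452]), 'ee_rot': array([ 1.40951087e-01,  9.90016285e-01, -7.37336654e-04, -5.76290981e-05]), 'force': array([ 0.00570266, -0.18421679,  0.50466065]), 'torque': array([-0.00058978,  0.02691816,  0.00104282]), 'gripper_force': 0.0, 'grip_width': 0.08718748801218379}
```

View pics/a.png

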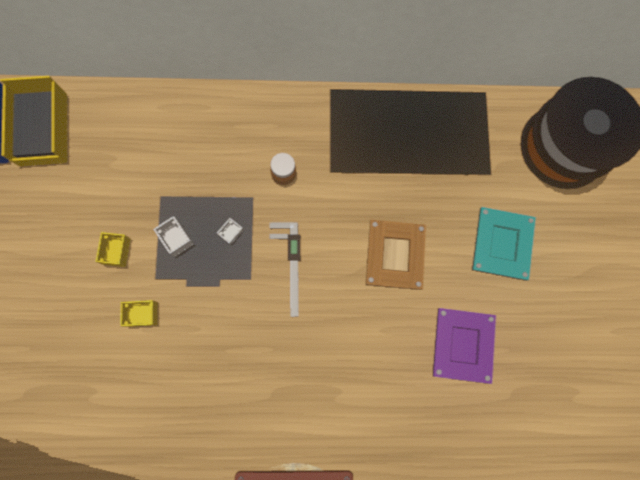

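View pics/b.png

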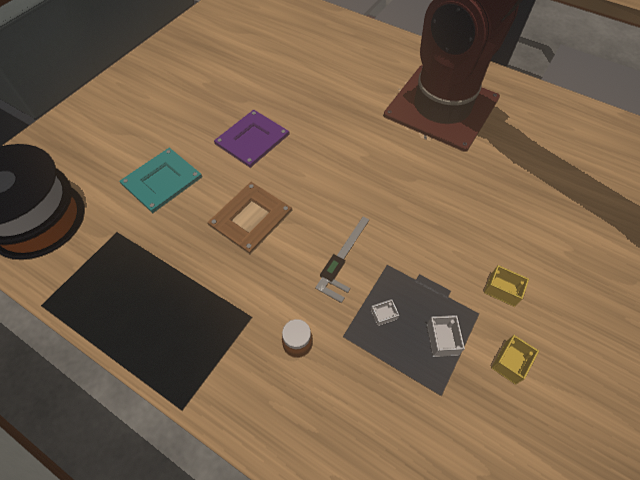

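Run:
```python
from h import *
a=cv2.imread('pics/a.png');b=cv2.imread('pics/b.png')
f=lambda im,x,y,s,w,h:cv2.resize(im[y:y+h,x:x+w],None,fx=s,fy=s,interpolation=cv2.INTER_CUBIC)
L=f(a,145,205,7,57,84);Rr=f(b,420,305,7,57,84)
cv2.imwrite('pics/c.png',np.hstack([L,Rr]))
A=cam('top');hsv=cv2.cvtColor(a,cv2.COLOR_BGR2HSV)
# jig: brown outline -> top plane
def rect(m,z,c,x0,x1,y0,y1):
    k=np.zeros_like(m);k[y0:y1,x0:x1]=m[y0:y1,x0:x1]
    cs=max(cv2.findContours(k,cv2.RETR_EXTERNAL,cv2.CHAIN_APPROX_NONE)[0],key=cv2.contourArea)
    P=np.array([ray(c,p[0],z)[:2] for p in cs],np.float32);r=cv2.minAreaRect(P*1000);return r
br=((a[:,:,0]<75)&(a[:,:,2]>80)&(a[:,:,2]<190)).astype(np.uint8)*255
print(hsv[230,385],hsv[255,396],hsv[300,350], a[230,385],a[255,396],a[300,350])
br=cv2.inRange(a,np.array([0,0,60]),np.array([70,115,160]))
print('jig',rect(br,.012,A,350,440,205,300))
inv=cv2.bitwise_not(br);print('pocket',rect(inv,.010,A,380,412,234,276))
wh=cv2.inRange(hsv,np.array([0,0,120]),np.array([179,50,255]))
print('hous',rect(wh,.043,A,145,202,205,265)); print('small',rect(wh,.025,A,212,246,210,250))
print('hous',rect(wh,.003,A,145,202,205,265))
```

```text
[ 15 142 158] [ 19  93 203] [ 18 116 180] [ 70 114 158] [129 175 203] [ 98 148 180]
jig ((545.7035522460938, -209.09222412109375), (117.91059875488281, 139.53704833984375), 85.56266784667969)
pocket ((545.0756225585938, -207.2550048828125), (60.10121154785156, 89.12544250488281), 88.81562042236328)
hous ((577.2966918945312, 255.17587280273438), (66.06291198730469, 51.49929428100586), 35.07204818725586)
small ((591.3906860351562, 140.45416259765625), (37.95494079589844, 44.9671745300293), 51.539249420166016)
hous ((585.9485473632812, 265.8326110839844), (68.68243408203125, 53.54134750366211), 35.072059631347656)
```

View pics/c.png

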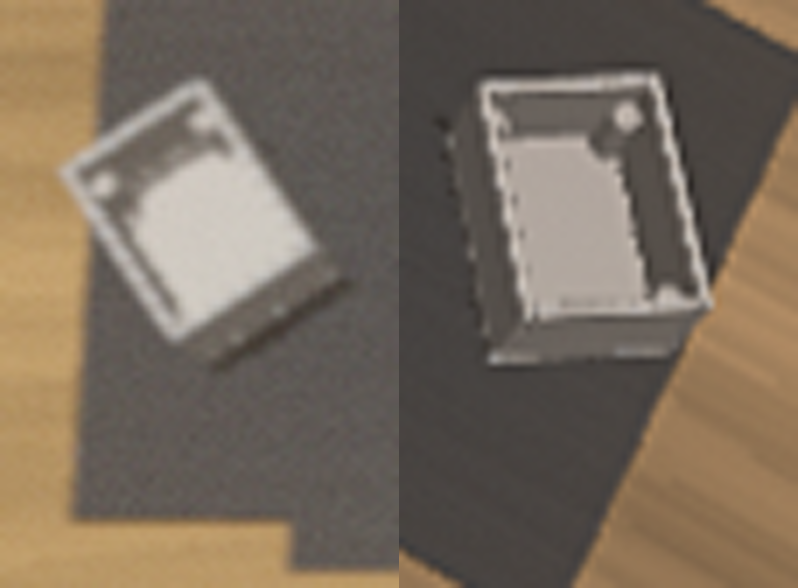

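```bash
cat >> h.py <<'E'
def go(p,yang=None):
    s=state();M=R.from_quat(s['ee_rot']).as_matrix();d=M.T@(np.array(p)-s['position'])*100
    cur=np.degrees(np.arctan2(M[1,1],M[0,1])); t=None
    if yang is not None: t=np.round(-np.radians((yang-cur+90)%180-90),3)
    print('shift cm',d.round(2),'turn',t,'yang now',cur.round(2), 'tcp',s['position'].round(4),'w',round(s['grip_width'],4),'t',s['time_s'])
E
python3 - <<'E'
from h import *
A=cam('top');B=cam('scene')
p=np.array([(200,80),(62,172),(178,340),(318,250)])/7.+[145,205]
q=(np.array([(482,80),(655,75),(708,303),(530,315)])-[400,0])/7.+[420,305]
for c,x in((A,p),(B,q)):
    W=np.array([ray(c,u,.043) for u in x])[:,:2];print(W.round(4).tolist(),W.mean(0),[np.linalg.norm(W[i]-W[i-1]).round(4) for i in range(4)],[np.degrees(np.arctan2(*(W[i]-W[i-1])[::-1])).round(1) for i in range(4)])
W=np.array([ray(A,u,.043) for u in p])[:,:2];m=W.mean(0)
e=W[0]-W[3];e/=np.linalg.norm(e);g=m-.023*e
print(m,e,g);go([g[0],g[1],.12],np.degrees(np.arctan2(e[0],-e[1])))
E
```

```text
[[0.6149, 0.2523], [0.5869, 0.2905], [0.5374, 0.2542], [0.5643, 0.2154]] [0.57588226 0.25309497] [np.float64(0.0626), np.float64(0.0474), np.float64(0.0614), np.float64(0.0472)] [np.float64(36.1), np.float64(126.2), np.float64(-143.7), np.float64(-55.2)]
[[0.5639, 0.2195], [0.5386, 0.2571], [0.5877, 0.292], [0.6143, 0.2555]] [0.57614382 0.25602882] [np.float64(0.0619), np.float64(0.0454), np.float64(0.0603), np.float64(0.0452)] [np.float64(-144.5), np.float64(124.0), np.float64(35.4), np.float64(-53.9)]
[0.57588226 0.25309497] [0.80798708 0.5892002 ] [0.55729856 0.23954337]
shift cm [-46.83 -26.41  11.34] turn -0.913 yang now 73.79 tcp [0.1813 0.6239 0.2331] w 0.0871 t 0.25
```

Emit:
arm_command([
  [[-15.6, -8.8, 3], 0],
  [[-31.2, -17.6, 5], 0],
  [[-46.8, -26.4, 6], 0],
  [[-46.8, -26.4, 6], 0],
  [[-46.8, -26.4, 6], 0],
], fingers=-1, force=15)

```text
time_s: 0.67
position: [0.3269, 0.4747, 0.2079]
ee_rot: [0.141, 0.99, 0.0, -0.0]
force: [1.1, 0.6, 0.7]
grip_width: 0.0871
gripper_force: 0.0
```

Emit:
arm_command([
  [[-27, -15.2, 3], -0.913],
  [[-27, -15.2, 3], -0.913],
  [[-27, -15.2, 3], -0.913],
  [[-27, -15.2, 3], -0.913],
  [[-27, -15.2, 3], -0.913],
])

```text
time_s: 1.08
position: [0.46, 0.3396, 0.1897]
ee_rot: [-0.147, 0.989, 0.0, 0.0]
force: [0.7, 0.8, 0.4]
grip_width: 0.087
gripper_force: 0.0
```

```bash
python3 -c "
from h import *
go([.5573,.2412,.12],125.4)"
```

```text
shift cm [ -6.45 -12.25   6.97] turn -0.323 yang now 106.87 tcp [0.46   0.3396 0.1897] w 0.087 t 1.0833
```

Emit:
arm_command([
  [[-6.4, -12.2, 7], -0.323],
  [[-6.4, -12.2, 7], -0.323],
  [[-6.4, -12.2, 7], -0.323],
  [[-6.4, -12.2, 7], -0.323],
  [[-6.4, -12.2, 7], -0.323],
])

```text
time_s: 1.5
position: [0.5579, 0.2343, 0.1163]
ee_rot: [-0.297, 0.955, -0.002, -0.002]
force: [-1.5, -1.3, -0.2]
grip_width: 0.0868
gripper_force: 0.0
```

```bash
python3 -c "
from h import *
go([.5573,.2412,.017],125.4)
c=cam('wrist');save(c,'w1.png');o=-c['Rm'].T@c['t'];print(o,c['Rm'][2])
for q in(-31,31):
  for r in(-24,24):
    W=np.array([.576,.2545,.043])+q/1000*np.array([.815,.579,0])+r/1000*np.array([-.579,.815,0]);u=c['K']@(c['Rm']@W+c['t']);print((u/u[2]).round(1))
"
```

```text
shift cm [-0.39  0.64  9.93] turn -0.014 yang now 124.6 tcp [0.5579 0.2343 0.1163] w 0.0868 t 1.5
[0.49659783 0.19195043 0.26982137] [ 0.2205237   0.14729062 -0.96419644]
[289.7 253.4   1. ]
[362.1 252.5   1. ]
[292.6 336.8   1. ]
[360.3 336.1   1. ]
```

View pics/w1.png

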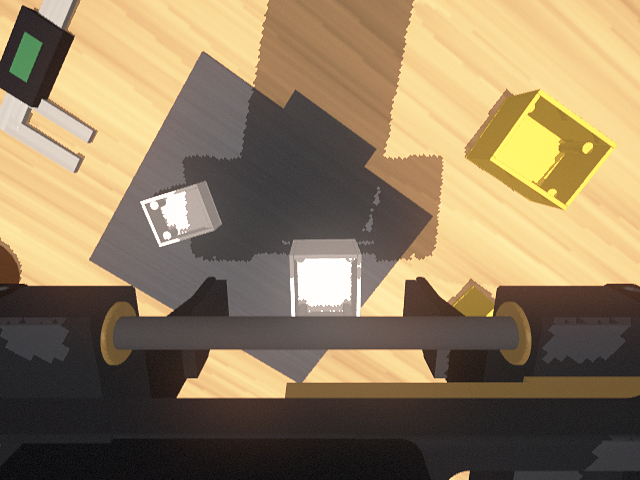

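Emit:
arm_command([
  [[0, 0, 3.4], 0],
  [[0, 0, 6.8], 0],
  [[0, 0, 10.2], 0],
  [[0, 0, 10.2], 0],
  [[0, 0, 10.2], 0],
])

```text
time_s: 1.97
position: [0.5545, 0.2437, 0.0175]
ee_rot: [-0.302, 0.953, 0.0, -0.0]
force: [0.1, 0.1, 0.0]
grip_width: 0.0867
gripper_force: 0.0
```

Emit:
arm_command([
  [[0, 0, 0], 0],
  [[0, 0, 0], 0],
  [[0, 0, 0], 0],
  [[0, 0, 0], 0],
  [[0, 0, 0], 0],
], fingers=1, force=3)

```text
time_s: 2.38
position: [0.555, 0.2426, 0.018]
ee_rot: [-0.301, 0.954, 0.0, 0.0]
force: [0.1, -0.1, 0.2]
grip_width: 0.0613
gripper_force: 0.0
```

Emit:
arm_command([
  [[0, 0, 0], 0],
  [[0, 0, 0], 0],
  [[0, 0, 0], 0],
])

```text
time_s: 2.63
position: [0.5551, 0.2424, 0.0178]
ee_rot: [-0.301, 0.954, -0.0, -0.0]
force: [-0.1, -0.9, 2.2]
grip_width: 0.0482
gripper_force: 3.0
```

Emit:
arm_command([
  [[0, 0, -1], 0],
  [[0, 0, -3], 0],
  [[0, 0, -6], 0],
  [[0, 0, -9], 0],
  [[0, 0, -9], 0],
])

```text
time_s: 3.05
position: [0.5582, 0.2437, 0.1146]
ee_rot: [-0.301, 0.954, 0.001, 0.004]
force: [1.0, -0.2, 1.3]
grip_width: 0.0483
gripper_force: 3.0
```

```bash
python3 -c "
from h import *
print(state()['grip_width'],state()['position'])
c=cam('scene');cv2.imwrite('pics/s2.png',cv2.resize(c['frame'][200:440,300:620,::-1],(640,480)))
"
```

```text
0.04826562106846673 [0.55821232 0.2437103  0.11456508]
```

View pics/s2.png

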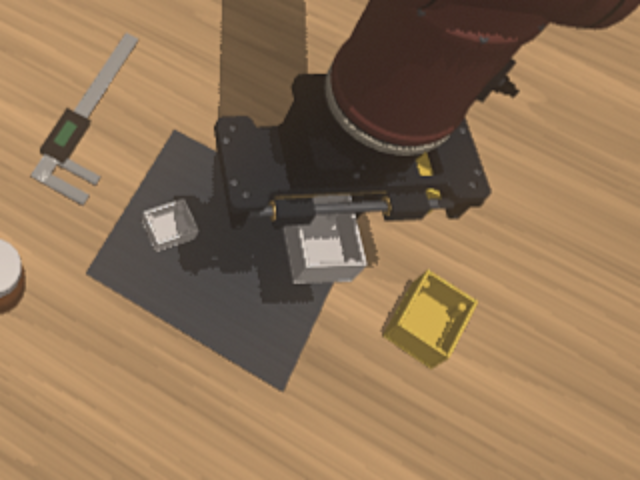

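```bash
python3 -c "
from h import *
go([.4132,-.1988,.085],85.6)"
```

```text
shift cm [ 37.2  -27.93   2.47] turn 0.688 yang now 125.04 tcp [0.5572 0.2434 0.1119] w 0.0479 t 3.1
```

Emit:
arm_command([
  [[3, -2.25, 0], 0],
  [[6.3, -4.7, 0], 0],
  [[9.6, -7.2, 0], 0],
  [[12.8, -9.6, 0], 0],
  [[16, -12, 0], 0],
], force=12)

```text
time_s: 3.52
position: [0.4916, 0.0506, 0.1073]
ee_rot: [-0.301, 0.954, 0.0, -0.0]
force: [0.5, -0.9, 0.1]
grip_width: 0.0483
gripper_force: 12.0
```

Emit:
arm_command([
  [[3.3, -2.5, 0], 0.12],
  [[6.6, -5, 0], 0.24],
  [[9.9, -7.4, 0], 0.36],
  [[13.2, -9.9, 0], 0.48],
  [[16.4, -12.3, 0], 0.6],
])

```text
time_s: 3.93
position: [0.4279, -0.1442, 0.1075]
ee_rot: [-0.003, 1.0, 0.0, -0.0]
force: [1.2, -0.8, -0.3]
grip_width: 0.0482
gripper_force: 12.0
```

```bash
python3 -c "
from h import *
go([.4132,-.1988,.05],85.6)"
```

```text
shift cm [ 1.5  -5.45  5.75] turn 0.083 yang now 90.33 tcp [ 0.4279 -0.1442  0.1075] w 0.0482 t 3.9333
```

Emit:
arm_command([
  [[0.8, -2.6, 1.5], 0.05],
  [[1.5, -5, 4], 0.083],
  [[1.5, -5.2, 5.5], 0.083],
  [[1.5, -5.2, 5.5], 0.083],
  [[1.5, -5.2, 5.5], 0.083],
])

```text
time_s: 4.35
position: [0.4142, -0.1944, 0.0522]
ee_rot: [0.036, 0.999, 0.0, -0.001]
force: [-0.8, 0.8, 0.0]
grip_width: 0.0476
gripper_force: 12.0
```

```bash
python3 -c "
from h import *
go([.4132,-.1988,.0152],85.6)
c=cam('scene');im=c['frame'][90:270,160:400,::-1]
cv2.imwrite('pics/s3.png',cv2.resize(im,(720,540)))
J=np.array([.5457,-.209,.012]);e=np.array([.997,-.077,0]);n=np.array([.077,.997,0])
for a,b in((-.07,-.06),(-.07,.06),(.07,.06)):
  u=c['K']@(c['Rm']@(J+a*e+b*n)+c['t']);print((u[:2]/u[2]-[160,90])*3)
"
```

```text
shift cm [ 0.05 -0.44  3.7 ] turn 0.005 yang now 85.9 tcp [ 0.4142 -0.1944  0.0522] w 0.0476 t 4.35
[273.61711267 274.14917136]
[397.58997768 351.63220014]
[270.69518389 485.18137617]
```

View pics/s3.png

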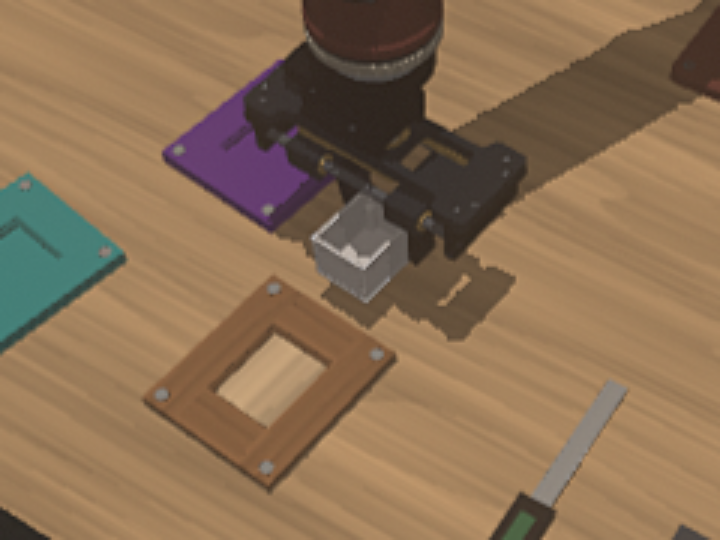

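Emit:
arm_command([
  [[0, -0.2, 1.8], 0],
  [[0, -0.2, 3.2], 0],
  [[0, -0.2, 3.6], 0],
  [[0, -0.2, 3.6], 0],
  [[0, -0.2, 3.6], 0],
])

```text
time_s: 4.82
position: [0.4156, -0.1963, 0.0176]
ee_rot: [0.035, 0.999, -0.0, 0.0]
force: [0.4, -0.1, -0.4]
grip_width: 0.0479
gripper_force: 12.0
```

Emit:
arm_command([
  [[0, 0, 0], 0],
  [[0, 0, 0], 0],
  [[0, 0, 0], 0],
  [[0, 0, 0], 0],
  [[0, 0, 0], 0],
], fingers=-0.45)

```text
time_s: 5.23
position: [0.4151, -0.1967, 0.017]
ee_rot: [0.036, 0.999, -0.0, 0.0]
force: [-0.5, -0.0, 0.0]
grip_width: 0.0623
gripper_force: 0.0
```

Emit:
arm_command([
  [[0, 0, -1.6], 0],
  [[-1.5, 0, -1.6], 0],
  [[-3, 0, -1.6], 0],
  [[-3, 0, -1.6], 0],
  [[-3, 0, -1.6], 0],
])

```text
time_s: 5.65
position: [0.445, -0.1989, 0.0327]
ee_rot: [0.035, 0.999, -0.0, -0.0]
force: [0.2, -0.4, -0.3]
grip_width: 0.0629
gripper_force: 0.0
```

```bash
python3 -c "
from h import *
go([.4132+.0299,-.1988-.0023,.030],85.6)"
```

```text
shift cm [ 0.18 -0.23  0.27] turn 0.006 yang now 85.95 tcp [ 0.445  -0.1989  0.0327] w 0.0629 t 5.65
```

Emit:
arm_command([
  [[0, 0, 0.25], 0],
  [[0, 0, 0.25], 0],
  [[0, 0, 0.25], 0],
  [[0, 0, 0.25], 0],
  [[0, 0, 0.25], 0],
], fingers=1, force=5)

```text
time_s: 6.07
position: [0.4445, -0.1988, 0.0302]
ee_rot: [0.036, 0.999, 0.0, -0.0]
force: [-0.0, -0.4, -0.3]
grip_width: 0.0482
gripper_force: 5.0
```

Emit:
arm_command([
  [[-0.5, 0, 0], 0],
  [[-1.0, 0, -0.2], 0],
  [[-1.4, 0, -0.5], 0],
  [[-1.9, 0, -0.7], 0],
  [[-2.4, 0, -0.9], 0],
])

```text
time_s: 6.48
position: [0.4693, -0.2008, 0.0395]
ee_rot: [0.036, 0.999, -0.0, 0.0]
force: [-1.9, -0.7, -0.9]
grip_width: 0.0481
gripper_force: 5.0
```

```bash
python3 -c "
from h import *
c=cam('scene');im=c['frame'][100:260,200:400,::-1]
cv2.imwrite('pics/s4.png',cv2.resize(im,(700,560)));s=state();print(s['position'],s['force'],s['grip_width'])
"
```

```text
[ 0.47070437 -0.20071564  0.03998158] [-0.75037288 -0.39959289  1.60193373] 0.04807375031947202
```

View pics/s4.png

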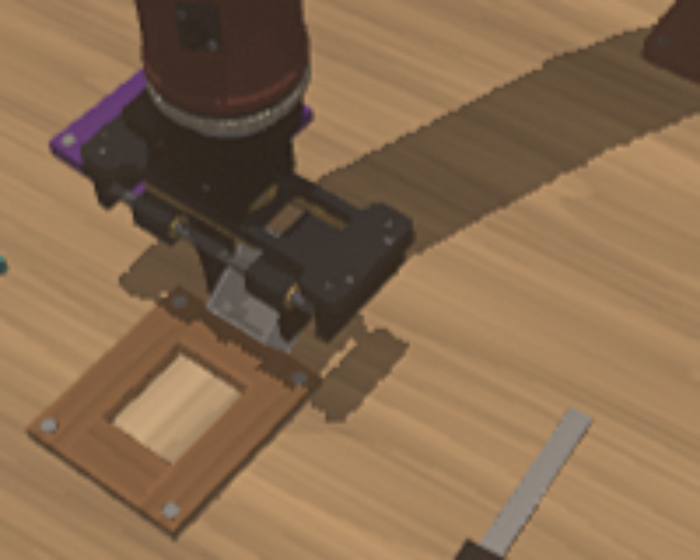

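Emit:
arm_command([
  [[-0.7, 0, -0.1], 0],
  [[-1.4, 0, -0.1], 0],
  [[-2.0, 0, 0.0], 0],
  [[-2.6, 0, 0.25], 0],
  [[-3.1, 0, 0.6], 0],
])

```text
time_s: 6.95
position: [0.5011, -0.2027, 0.0332]
ee_rot: [0.035, 0.999, -0.0, 0.001]
force: [-0.8, 0.4, 3.1]
grip_width: 0.0481
gripper_force: 5.0
```

Emit:
arm_command([
  [[-0.3, 0, 0.2], 0],
  [[-0.5, 0, 0.4], 0],
  [[-0.5, 0, 0.4], 0],
])

```text
time_s: 7.2
position: [0.5052, -0.2031, 0.0288]
ee_rot: [0.035, 0.999, -0.0, 0.0]
force: [0.5, 0.3, -1.0]
grip_width: 0.048
gripper_force: 5.0
```

```bash
python3 -c "
from h import *
c=cam('scene');im=c['frame'][100:260,200:400,::-1]
cv2.imwrite('pics/s5.png',cv2.resize(im,(700,560)));s=state();print(s['position'],s['force'],s['grip_width'])
"
```

```text
[ 0.50471922 -0.20315495  0.0288586 ] [-0.4902279   0.11470717  0.30725584] 0.04799924548015704
```

View pics/s5.png

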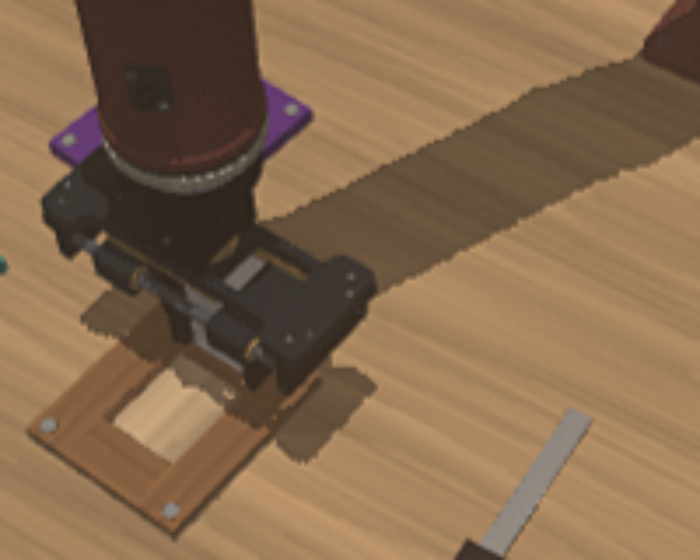

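Emit:
arm_command([
  [[0.5, 0, -1.5], 0],
  [[2.5, 0, -2.0], 0],
  [[4.5, 0, -2.0], 0],
  [[4.5, 0, -1.0], 0],
  [[4.5, 0, 0.3], 0],
])

```text
time_s: 7.67
position: [0.4598, -0.1999, 0.0267]
ee_rot: [0.036, 0.999, 0.0, 0.001]
force: [1.1, 0.8, 0.1]
grip_width: 0.0474
gripper_force: 5.0
```

Emit:
arm_command([
  [[0, 0, 0.5], 0],
  [[0, 0, 1.0], 0],
  [[0, 0, 1.1], 0],
  [[0, 0, 1.1], 0],
])

```text
time_s: 8.0
position: [0.4599, -0.1999, 0.015]
ee_rot: [0.036, 0.999, -0.0, -0.0]
force: [0.4, -0.0, -0.3]
grip_width: 0.0479
gripper_force: 5.0
```

Emit:
arm_command([
  [[0, 0, 0.1], 0],
  [[0, 0, 0.2], 0],
  [[0, 0, 0.2], 0],
])

```text
time_s: 8.25
position: [0.4604, -0.2001, 0.0136]
ee_rot: [0.036, 0.999, -0.0, 0.0]
force: [-0.1, 0.6, 2.3]
grip_width: 0.0478
gripper_force: 5.0
```

```bash
python3 -c "
from h import *
s=state();print(s['position'],s['force'])
A=cam('top');B=cam('scene');W=cam('wrist')
t=cv2.resize(A['frame'][240:320,360:460,::-1],(400,320));w=cv2.resize(W['frame'][150:470,120:520,::-1],(400,320))
b=cv2.resize(B['frame'][120:220,220:345,::-1],(400,280))
cv2.imwrite('pics/m6.png',np.vstack([np.hstack([t,w])[:300],np.hstack([b,b*0])]))
"
```

```text
[ 0.4603818  -0.20014245  0.01361507] [-0.10542954  0.63552988  2.32778647]
```

View pics/m6.png

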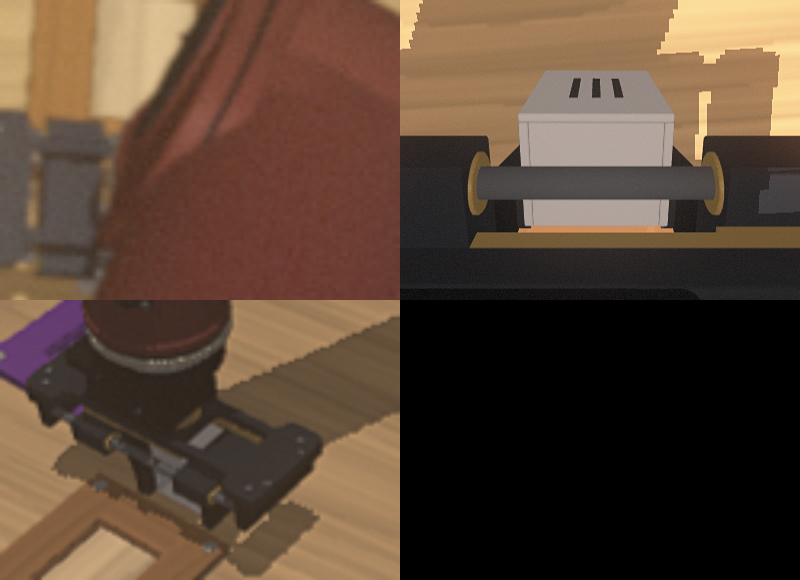

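```bash
python3 -c "
from h import *
W=cam('wrist')
for u,z in(((239,265),.062),((394,265),.062),((245,377),.062),((390,377),.062),((265,220),0),((365,220),0)): print(ray(W,u,z).round(4))
"
```

```text
[ 0.4209 -0.2223  0.062 ]
[ 0.4243 -0.1744  0.062 ]
[ 0.4611 -0.2255  0.062 ]
[ 0.4646 -0.1763  0.062 ]
[ 0.42   -0.2227  0.    ]
[ 0.4234 -0.1752  0.    ]
```

Emit:
arm_command([
  [[0, 0, 0], 0],
  [[0, 0, 0], 0],
  [[0, 0, 0], 0],
  [[0, 0, 0], 0],
  [[0, 0, 0], 0],
], fingers=-0.45)

```text
time_s: 8.87
position: [0.4596, -0.1999, 0.0131]
ee_rot: [0.036, 0.999, -0.0, -0.0]
force: [-1.5, 0.9, -0.4]
grip_width: 0.0622
gripper_force: 0.0
```

Emit:
arm_command([
  [[0, 0, -1.3], 0],
  [[1.4, 0, -2.5], 0],
  [[2.7, 0, -2.5], 0],
  [[2.7, 0, -2.5], 0],
  [[2.7, 0, -2.5], 0],
])

```text
time_s: 9.28
position: [0.4328, -0.1978, 0.0383]
ee_rot: [0.036, 0.999, 0.0, 0.0]
force: [1.1, -0.8, -0.1]
grip_width: 0.0631
gripper_force: 0.0
```

Emit:
arm_command([
  [[0, 0, 0], 0],
  [[0, 0, 0], 0],
  [[0, 0, 0], 0],
  [[0, 0, 0], 0],
  [[0, 0, 0], 0],
], fingers=1, force=5)

```text
time_s: 9.7
position: [0.4329, -0.198, 0.038]
ee_rot: [0.035, 0.999, -0.0, -0.0]
force: [-0.0, 0.0, -1.0]
grip_width: 0.0475
gripper_force: 5.0
```

Emit:
arm_command([
  [[-0.7, 0, 0], 0],
  [[-1.25, 0, 0], 0],
  [[-1.8, 0, -0.25], 0],
  [[-2.4, 0, -0.65], 0],
  [[-3.0, 0, -0.9], 0],
])

```text
time_s: 10.12
position: [0.4633, -0.2001, 0.0475]
ee_rot: [0.036, 0.999, -0.0, -0.0]
force: [-1.7, 0.1, 0.0]
grip_width: 0.048
gripper_force: 5.0
```

Emit:
arm_command([
  [[-0.95, 0, -0.2], 0],
  [[-1.8, 0, -0.2], 0],
  [[-2.6, 0, -0.05], 0],
  [[-3.35, 0, 0.25], 0],
  [[-4.05, 0, 0.6], 0],
])

```text
time_s: 10.53
position: [0.5042, -0.2031, 0.0409]
ee_rot: [0.035, 0.999, -0.0, 0.0]
force: [-2.1, -0.3, 0.8]
grip_width: 0.0477
gripper_force: 5.0
```

Emit:
arm_command([
  [[-0.3, 0, 0.25], 0],
  [[-0.6, 0, 0.55], 0],
  [[-0.9, 0, 0.8], 0],
  [[-0.9, 0, 0.8], 0],
])

```text
time_s: 10.87
position: [0.5126, -0.2037, 0.0329]
ee_rot: [0.035, 0.999, -0.0, 0.0]
force: [0.5, -0.5, -0.3]
grip_width: 0.0481
gripper_force: 5.0
```

```bash
python3 -c "
from h import *
s=state();print(s['position'],s['force'],s['grip_width'])
B=cam('scene');W=cam('wrist')
w=W['frame'][120:480,80:560,::-1]
b=cv2.resize(B['frame'][120:220,220:345,::-1],(300,240));b=np.vstack([b,np.zeros((120,300,3),np.uint8)])
cv2.imwrite('pics/m7.png',np.hstack([w,b]))
"
```

```text
[ 0.51263411 -0.20374928  0.03285606] [ 0.50302361 -0.45897066 -0.3011015 ] 0.04805899835097902
```

View pics/m7.png

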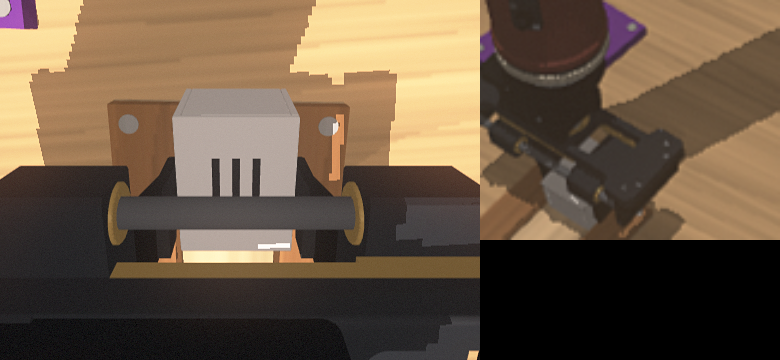

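```bash
python3 -c "
from h import *
from scipy.optimize import brentq
W=cam('wrist')
for a,b in(((253,236),(379,236)),((261,370),(371,370)),((270,208),(362,208))):
  f=lambda z:np.linalg.norm(ray(W,a,z)-ray(W,b,z))-.048
  z=brentq(f,-.1,.15);print(z.__round__(4),ray(W,a,z).round(4),ray(W,b,z).round(4))
for z,u in((.052,(316,236)),(.052,(316,370)),(.012,(316,208))):print(ray(W,u,z).round(4))
s=state();print(s['position'],s['force'])
"
```

```text
0.0545 [ 0.4703 -0.2259  0.0545] [ 0.4738 -0.1781  0.0545]
0.0511 [ 0.5315 -0.2303  0.0511] [ 0.5349 -0.1824  0.0511]
0.0018 [ 0.469  -0.2258  0.0018] [ 0.4725 -0.178   0.0018]
[ 0.4727 -0.202   0.052 ]
[ 0.5326 -0.2063  0.052 ]
[ 0.4689 -0.2018  0.012 ]
[ 0.51188687 -0.20372095  0.03304899] [-0.39288115  0.9980308   0.17261408]
```

```bash
python3 -c "
from h import *
W=cam('wrist')
cv2.imwrite('pics/w8.png',W['frame'][:,:,::-1])
J=np.array([.5457,-.209,.012]);e=np.array([.997,-.077,0]);n=np.array([.077,.997,0])
for u in((189,221),(430,224)):
  p=ray(W,u,.012);print(p.round(4),((p-J)@e).round(4),((p-J)@n).round(4))
"
```

```text
[ 0.4708 -0.2653  0.012 ] -0.0703 -0.0619
[ 0.4809 -0.1456  0.012 ] -0.0695 0.0583
```

Emit:
arm_command([
  [[0, 0, -1.2], 0],
  [[0, -0.1, -2.2], 0],
  [[-1.5, -0.35, -2.2], 0.008],
  [[-3.2, -0.35, -2.2], 0.008],
  [[-4.4, -0.35, -2.2], 0.008],
])

```text
time_s: 11.48
position: [0.5576, -0.2105, 0.0571]
ee_rot: [0.039, 0.999, -0.0, 0.001]
force: [-0.1, -0.4, 0.3]
grip_width: 0.0481
gripper_force: 5.0
```

Emit:
arm_command([
  [[0, 0, 0.6], 0],
  [[0, 0, 1.2], 0],
  [[0, 0, 1.7], 0],
  [[0, 0, 2.1], 0],
  [[0, 0, 2.4], 0],
])

```text
time_s: 11.9
position: [0.5548, -0.2102, 0.0306]
ee_rot: [0.04, 0.999, 0.0, -0.001]
force: [0.2, -0.4, -0.4]
grip_width: 0.0479
gripper_force: 5.0
```

```bash
python3 -c "
from h import *
s=state();print(s['position'],s['force'],s['grip_width'])"
```

```text
[ 0.55478117 -0.21024759  0.03055966] [ 0.16654346 -0.4203684  -0.40604384] 0.047929382087137394
```

Emit:
arm_command([
  [[0, 0, 0.2], 0],
  [[0, 0, 0.4], 0],
  [[0, 0, 0.6], 0],
  [[0, 0, 0.6], 0],
])

```text
time_s: 12.23
position: [0.5561, -0.2103, 0.0255]
ee_rot: [0.04, 0.999, 0.0, 0.0]
force: [0.1, -0.3, 1.8]
grip_width: 0.048
gripper_force: 5.0
```

```bash
python3 -c "
from h import *
s=state();print(s['position'],s['force'],s['grip_width'])
W=cam('wrist');cv2.imwrite('pics/w9.png',W['frame'][:,:,::-1])
J=np.array([.5457,-.2108,.044]);e=np.array([.9967,-.08,0]);n=np.array([.08,.9967,0])
# compare predicted seated back-face corners with white mask rows
for a in(-.031,.031):
  for b in(-.024,.024):
    u=W['K']@(W['Rm']@(J+a*e+b*n)+W['t']);print((u[:2]/u[2]).round(1))
g=W['frame'].astype(int);row=lambda v:[int(x) for x in g[v,200:440:8].mean(1)]
print([ (v,g[v,316].tolist()) for v in range(180,300,6)])
"
```

```text
[ 0.55607292 -0.21031634  0.02551012] [ 0.11464533 -0.26404357  1.84217605] 0.04796432086228082
[253.7 230.8]
[377.5 230.9]
[260.3 369.3]
[370.7 369.4]
[(180, [130, 90, 62]), (186, [129, 89, 58]), (192, [130, 91, 61]), (198, [132, 91, 60]), (204, [141, 99, 67]), (210, [159, 147, 139]), (216, [158, 146, 139]), (222, [159, 146, 141]), (228, [160, 150, 142]), (234, [160, 148, 142]), (240, [171, 160, 150]), (246, [187, 174, 166]), (252, [186, 172, 165]), (258, [186, 173, 165]), (264, [185, 172, 165]), (270, [185, 172, 164]), (276, [186, 173, 166]), (282, [114, 106, 102]), (288, [57, 52, 51]), (294, [59, 52, 53])]
```

Emit:
arm_command([
  [[0, 0, 0], 0],
  [[0, 0, 0], 0],
  [[0, 0, 0], 0],
  [[0, 0, 0], 0],
  [[0, 0, 0], 0],
], fingers=-0.5)

```text
time_s: 12.7
position: [0.5558, -0.2103, 0.0252]
ee_rot: [0.04, 0.999, -0.0, -0.0]
force: [-0.7, -0.2, 0.3]
grip_width: 0.0642
gripper_force: 0.0
```

Emit:
arm_command([
  [[0, 0, -3], 0],
  [[0, 0, -6], 0],
  [[3, 0, -9], 0],
  [[6, 0, -10], 0],
  [[6, 0, -10], 0],
])

```text
time_s: 13.12
position: [0.4927, -0.207, 0.1277]
ee_rot: [0.041, 0.999, 0.001, 0.001]
force: [-0.1, -0.5, -0.2]
grip_width: 0.0653
gripper_force: 0.0
```

```bash
python3 -c "
from h import *
import time
s=state();print(s['position'],s['force'],s['grip_width'])
for nm,r in(('wrist',None),('scene',None),('top',None)):
  W=cam(nm);save(W,'z_'+nm+'.png')
  J=np.array([.5457,-.2095,.044]);e=np.array([.9969,-.079,0]);n=np.array([.079,.9969,0])
  pts=[]
  for z in(0,-.032):
    for a,b in((-.031,-.024),(-.031,.024),(.031,.024),(.031,-.024)):
      u=W['K']@(W['Rm']@(J+a*e+b*n+[0,0,z])+W['t']);pts.append((u[:2]/u[2]).round(1).tolist())
  print(nm,pts)
  f=W['frame'];sat=f.max(2).astype(int)-f.min(2);m=((sat<40)&(f.max(2)>95)).astype(np.uint8)
  nn,l,st,c=cv2.connectedComponentsWithStats(m)
  print([ (st[i].tolist(),c[i].round(1).tolist()) for i in range(1,nn) if st[i][4]>150][:8])
"
```

```text
[ 0.49274352 -0.20695017  0.12773295] [-0.05859119 -0.49751576 -0.22818904] 0.06529210071188611
wrist [[286.0, 282.6], [353.6, 282.4], [351.5, 358.6], [288.2, 358.8], [289.2, 267.3], [349.4, 267.1], [347.8, 336.4], [291.0, 336.6]]
[([569, 112, 40, 155, 3685], [588.1, 187.0]), ([26, 147, 15, 15, 166], [33.2, 154.6]), ([166, 153, 14, 15, 167], [172.1, 160.3]), ([284, 264, 69, 53, 3413], [317.9, 290.4]), ([450, 323, 23, 25, 446], [461.4, 336.1]), ([286, 349, 65, 12, 758], [318.0, 354.5])]
scene [[249.8, 191.2], [266.9, 202.1], [247.4, 221.6], [230.1, 210.1], [251.7, 200.0], [268.3, 210.7], [249.4, 229.9], [232.6, 218.6]]
[([323, 0, 55, 15, 429], [354.0, 4.5]), ([369, 0, 70, 39, 1786], [407.5, 14.6]), ([508, 0, 132, 116, 9518], [583.2, 53.6]), ([230, 189, 39, 41, 856], [250.2, 209.0]), ([337, 217, 32, 42, 351], [352.5, 237.6]), ([315, 277, 35, 26, 350], [331.4, 288.4]), ([0, 290, 251, 190, 8560], [117.1, 396.4]), ([371, 299, 29, 27, 480], [384.6, 311.9])]
top [[409.0, 267.2], [385.7, 265.2], [387.4, 235.7], [410.4, 237.7], [405.8, 269.5], [383.2, 267.5], [384.9, 238.8], [407.3, 240.8]]
[([0, 0, 640, 88, 51551], [326.4, 39.9]), ([31, 92, 21, 61, 185], [45.1, 137.1]), ([541, 114, 54, 58, 617], [558.4, 151.0]), ([271, 153, 24, 25, 470], [282.4, 164.9]), ([156, 197, 97, 89, 7886], [204.3, 239.1]), ([270, 222, 30, 95, 939], [290.7, 260.9]), ([360, 236, 47, 43, 1057], [381.1, 255.4])]
```

```bash
python3 -c "
from h import *
go([.5457,-.2095,.065],None)
W=cv2.imread('pics/z_wrist.png').astype(int)
for u in (296,345): print([(v,int(W[v,u].mean())) for v in list(range(260,292,2))+list(range(346,368,2))])
for v in (290,354): print([(u,int(W[v,u].mean())) for u in list(range(280,294,2))+list(range(344,358,2))])
"
```

```text
shift cm [-4.95 -0.04  6.06] turn None yang now 85.48 tcp [ 0.4963 -0.2052  0.1255] w 0.0654 t 13.2667
[(260, 129), (262, 158), (264, 144), (266, 139), (268, 136), (270, 137), (272, 139), (274, 137), (276, 139), (278, 140), (280, 141), (282, 140), (284, 140), (286, 136), (288, 137), (290, 227), (346, 75), (348, 64), (350, 239), (352, 244), (354, 244), (356, 244), (358, 245), (360, 226), (362, 139), (364, 143), (366, 137)]
[(260, 92), (262, 93), (264, 127), (266, 127), (268, 120), (270, 123), (272, 137), (274, 137), (276, 135), (278, 136), (280, 137), (282, 138), (284, 137), (286, 134), (288, 136), (290, 242), (346, 76), (348, 65), (350, 240), (352, 244), (354, 244), (356, 244), (358, 245), (360, 228), (362, 140), (364, 143), (366, 137)]
[(280, 143), (282, 102), (284, 239), (286, 237), (288, 237), (290, 225), (292, 226), (344, 243), (346, 242), (348, 243), (350, 244), (352, 222), (354, 157), (356, 146)]
[(280, 146), (282, 143), (284, 134), (286, 147), (288, 246), (290, 244), (292, 244), (344, 244), (346, 244), (348, 246), (350, 154), (352, 156), (354, 150), (356, 140)]
```

Emit:
arm_command([
  [[0, 0, 0], 0],
  [[0, 0, 0], 0],
  [[0, 0, 0], 0],
  [[0, 0, 0], 0],
  [[0, 0, 0], 0],
], fingers=1, force=10)

```text
time_s: 13.68
position: [0.496, -0.2055, 0.1248]
ee_rot: [0.04, 0.999, -0.0, -0.0]
force: [-0.1, -0.1, 0.0]
grip_width: 0.0398
gripper_force: 0.0
```

Emit:
arm_command([
  [[0, 0, 0], 0],
  [[0, 0, 0], 0],
  [[0, 0, 0], 0],
  [[0, 0, 0], 0],
  [[0, 0, 0], 0],
])

```text
time_s: 14.1
position: [0.496, -0.2055, 0.1252]
ee_rot: [0.04, 0.999, 0.0, 0.0]
force: [-0.4, 0.0, 0.4]
grip_width: 0.0064
gripper_force: 0.0
```

```bash
python3 -c "
from h import *
W=cam('wrist');save(W,'z2.png')
J=np.array([.5457,-.2095,.044]);e=np.array([.9969,-.079,0]);n=np.array([.079,.9969,0])
for z in(0,-.032):
    print([ (lambda u:(u[:2]/u[2]).round(1).tolist())(W['K']@(W['Rm']@(J+a*e+b*n+[0,0,z])+W['t'])) for a,b in((-.031,-.024),(-.031,.024),(.031,.024),(.031,-.024))])
for a in(-.07,.07,-.0335,.0335): u=W['K']@(W['Rm']@(J+a*e+[0,0,-.032])+W['t']);print(a,(u[:2]/u[2]).round(1))
g=W['frame'].astype(int)
for u in (300,340,240): print([(v,int(g[v,u].mean())) for v in list(range(200,300,2))+list(range(340,400,2))])
for v in (295,350): print([(u,int(g[v,u].mean())) for u in list(range(280,294,1))+list(range(344,358,1))])
"
```

```text
[[283.3, 280.0], [351.7, 280.0], [349.4, 357.3], [285.3, 357.3]]
[[286.8, 264.8], [347.7, 264.8], [346.0, 335.0], [288.5, 335.0]]
-0.07 [317.3 216.2]
0.07 [317.2 375.3]
-0.0335 [317.3 261.8]
0.0335 [317.2 337.7]
[(200, 122), (202, 123), (204, 117), (206, 116), (208, 116), (210, 117), (212, 119), (214, 117), (216, 104), (218, 80), (220, 90), (222, 87), (224, 86), (226, 86), (228, 88), (230, 79), (232, 82), (234, 81), (236, 84), (238, 87), (240, 84), (242, 86), (244, 86), (246, 87), (248, 84), (250, 84), (252, 86), (254, 86), (256, 88), (258, 92), (260, 89), (262, 130), (264, 134), (266, 134), (268, 137), (270, 136), (272, 135), (274, 135), (276, 136), (278, 142), (280, 50), (282, 43), (284, 41), (286, 47), (288, 43), (290, 48), (292, 44), (294, 43), (296, 47), (298, 45), (340, 70), (342, 71), (344, 66), (346, 66), (348, 64), (350, 39), (352, 45), (354, 43), (356, 42), (358, 47), (360, 43), (362, 37), (364, 41), (366, 45), (368, 39), (370, 35), (372, 40), (374, 43), (376, 35), (378, 140), (380, 173), (382, 136), (384, 81), (386, 81), (388, 81), (390, 80), (392, 84), (394, 82), (396, 84
[... 1736 characters left out ...]
(386, 81), (388, 81), (390, 81), (392, 78), (394, 81), (396, 80), (398, 41)]
[(280, 41), (281, 49), (282, 47), (283, 42), (284, 42), (285, 100), (286, 255), (287, 57), (288, 34), (289, 36), (290, 37), (291, 37), (292, 37), (293, 38), (344, 77), (345, 255), (346, 88), (347, 42), (348, 47), (349, 46), (350, 42), (351, 52), (352, 47), (353, 44), (354, 46), (355, 48), (356, 47), (357, 44)]
[(280, 103), (281, 101), (282, 98), (283, 92), (284, 78), (285, 75), (286, 75), (287, 76), (288, 31), (289, 32), (290, 32), (291, 33), (292, 32), (293, 36), (344, 76), (345, 76), (346, 77), (347, 80), (348, 94), (349, 97), (350, 102), (351, 99), (352, 44), (353, 39), (354, 44), (355, 41), (356, 41), (357, 47)]
```

Emit:
arm_command([
  [[0.4, 0, 3], 0],
  [[0.4, 0, 6], 0],
  [[0.4, 0, 8.5], 0],
  [[0.4, 0, 9.5], 0],
  [[0.4, 0, 9.5], 0],
])

```text
time_s: 14.57
position: [0.4904, -0.2048, 0.0282]
ee_rot: [0.04, 0.999, 0.0, -0.002]
force: [0.4, 0.1, 1.0]
grip_width: 0.0006
gripper_force: 0.0
```

Emit:
arm_command([
  [[-0.4, 0, 0], 0],
  [[-0.8, 0, 0], 0],
  [[-1.1, 0, 0], 0],
  [[-1.4, 0, 0], 0],
  [[-1.5, 0, 0], 0],
])

```text
time_s: 14.98
position: [0.5082, -0.2065, 0.0311]
ee_rot: [0.039, 0.999, -0.0, 0.001]
force: [-1.0, -0.0, -0.3]
grip_width: 0.0005
gripper_force: 0.3
```

Emit:
arm_command([
  [[0.5, 0, 0], 0],
  [[3, 0, 0], 0],
  [[5, 0, -3], 0],
  [[5, 0, -7], 0],
  [[5, 0, -9.5], 0],
])

```text
time_s: 15.4
position: [0.4558, -0.2031, 0.1276]
ee_rot: [0.04, 0.999, 0.0, 0.0]
force: [2.4, -1.2, 0.4]
grip_width: 0.0003
gripper_force: 0.0
```

```bash
python3 -c "
from h import *
s=state();print(s['position'],s['force'])
for nm in('wrist','scene','top'):
  W=cam(nm);save(W,'y_'+nm+'.png')
  J=np.array([.5457,-.2095,.044]);e=np.array([.9969,-.079,0]);n=np.array([.079,.9969,0])
  pts=[]
  for z in(0,-.032):
    for a,b in((-.031,-.024),(-.031,.024),(.031,.024),(.031,-.024)):
      u=W['K']@(W['Rm']@(J+a*e+b*n+[0,0,z])+W['t']);pts.append((u[:2]/u[2]).round(1).tolist())
  print(nm,pts)
  f=W['frame'];sat=f.max(2).astype(int)-f.min(2);m=((sat<40)&(f.max(2)>95)).astype(np.uint8)
  nn,l,st,c=cv2.connectedComponentsWithStats(m);i=pts[0]
  print([st[k].tolist() for k in range(1,nn) if st[k][4]>150 and abs(c[k][0]-i[0])<60 and abs(c[k][1]-i[1])<80])
  if nm=='wrist':
    g=f.astype(int).mean(2).astype(int);U=int(pts[0][0])+12;V=int(pts[0][1]);print(U,[(v,g[v,U]) for v in range(V-40,V+16,2)],[(v,g[v,U]) for v in range(int(pts[2][1])-12,int(pts[2][1])+14,2) if v<480])
"
```

```text
[ 0.4557997  -0.20309039  0.12758137] [ 2.35460177 -1.17608066  0.37655195]
wrist [[286.0, 329.6], [351.0, 329.5], [349.0, 400.3], [287.9, 400.3], [289.1, 310.0], [347.3, 309.9], [345.7, 374.7], [290.7, 374.8]]
[]
298 [(289, np.int64(34)), (291, np.int64(30)), (293, np.int64(38)), (295, np.int64(33)), (297, np.int64(39)), (299, np.int64(33)), (301, np.int64(35)), (303, np.int64(78)), (305, np.int64(79)), (307, np.int64(83)), (309, np.int64(84)), (311, np.int64(82)), (313, np.int64(83)), (315, np.int64(86)), (317, np.int64(83)), (319, np.int64(75)), (321, np.int64(68)), (323, np.int64(58)), (325, np.int64(64)), (327, np.int64(66)), (329, np.int64(68)), (331, np.int64(67)), (333, np.int64(63)), (335, np.int64(66)), (337, np.int64(65)), (339, np.int64(66)), (341, np.int64(66)), (343, np.int64(68))] [(388, np.int64(79)), (390, np.int64(78)), (392, np.int64(79)), (394, np.int64(81)), (396, np.int64(82)), (398, np.int64(45)), (400, np.int64(31)), (402, np.int64(31)), (404, np.int64(29)), (406, np.int64(24)), (408, np.int64(30)), (410, np.int64(27)), (412, np.int64(32))]
scene [[249.8, 191.2], [266.9, 202.1], [247.4, 221.6], [230.1, 210.1], [251.7, 200.0], [268.3, 210.7], [249.4, 229.9], [232.6, 218.6]]
[[229, 192, 39, 40, 862]]
top [[409.0, 267.2], [385.7, 265.2], [387.4, 235.7], [410.4, 237.7], [405.8, 269.5], [383.2, 267.5], [384.9, 238.8], [407.3, 240.8]]
[[360, 235, 51, 68, 1551]]
```

Emit:
arm_command([
  [[-3.6, 0, 2], 0],
  [[-7.2, -0.1, 4], 0],
  [[-7.2, -0.1, 5.5], 0],
  [[-7.2, -0.1, 6.6], 0],
  [[-7.2, -0.1, 6.8], 0],
])

```text
time_s: 15.97
position: [0.5278, -0.209, 0.0555]
ee_rot: [0.04, 0.999, 0.0, -0.001]
force: [0.2, 0.9, 3.9]
grip_width: 0.0008
gripper_force: 1.8
```

Emit:
arm_command([
  [[0, 0, 0.1], 0],
  [[0, 0, 0.2], 0],
  [[0, 0, 0.2], 0],
  [[0, 0, 0.2], 0],
])

```text
time_s: 16.3
position: [0.5278, -0.209, 0.0555]
ee_rot: [0.04, 0.999, 0.001, -0.0]
force: [0.3, 2.0, 5.3]
grip_width: 0.0003
gripper_force: 2.8
```

Emit:
arm_command([
  [[0, 0, 0.1], 0],
  [[0, 0, 0.2], 0],
  [[0, 0, 0.2], 0],
  [[0, 0, 0.2], 0],
])

```text
time_s: 16.63
position: [0.5278, -0.2091, 0.0553]
ee_rot: [0.04, 0.999, 0.001, 0.0]
force: [-9.5, 5.9, 27.8]
grip_width: 0.0005
gripper_force: 14.1
```

Emit:
arm_command([
  [[0, 0, -1.5], 0],
  [[-1.8, 0, -1.6], 0],
  [[-3.6, 0, -1.6], 0],
  [[-3.6, 0, -1.0], 0],
  [[-3.6, 0, -0.45], 0],
])

```text
time_s: 17.05
position: [0.5639, -0.2122, 0.0572]
ee_rot: [0.04, 0.999, -0.0, -0.0]
force: [-0.7, -0.1, -0.6]
grip_width: 0.0006
gripper_force: 0.0
```

Emit:
arm_command([
  [[0, 0, 0.1], 0],
  [[0, 0, 0.2], 0],
  [[0, 0, 0.2], 0],
  [[0, 0, 0.2], 0],
])

```text
time_s: 17.38
position: [0.5633, -0.2121, 0.0556]
ee_rot: [0.04, 0.999, 0.0, -0.001]
force: [-1.6, 0.4, 3.3]
grip_width: 0.0003
gripper_force: 1.8
```

Emit:
arm_command([
  [[0, 0, -2], 0],
  [[0, 0, -5], 0],
  [[0, 0, -9], 0],
  [[0, 0, -12], 0],
  [[0, 0, -12], 0],
])

```text
time_s: 17.8
position: [0.5667, -0.2137, 0.182]
ee_rot: [0.04, 0.999, -0.001, 0.004]
force: [0.7, 0.3, 0.3]
grip_width: 0.0005
gripper_force: 0.0
```

```bash
python3 -c "
from h import *
s=state();print(s['position'],s['force'])
f=cam('scene')['frame'];sat=f.max(2).astype(int)-f.min(2);m=((sat<40)&(f.max(2)>95)).astype(np.uint8)
nn,l,st,c=cv2.connectedComponentsWithStats(m);print([x.tolist() for x in st[1:] if x[4]>300 and x[4]<1500])
print(close_job())"
```

```text
[ 0.56667055 -0.21366736  0.18196642] [0.7320885  0.2992947  0.27734871]
[[229, 193, 39, 39, 835], [337, 217, 32, 42, 351], [315, 277, 35, 26, 348], [371, 299, 29, 27, 485], [282, 319, 29, 31, 670]]
the job is handed in; nothing more can be done
None
```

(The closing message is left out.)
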